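# Pile the tapes in the tape box and ease its sprung lid shut

## Task

Put the two full-size cassettes lying on the table into the open tape box, stacking them squarely on top of the cassette already in it so that the three make one neat pile with flush edges; lay them down, do not drop them. Then shut the box's sprung lid, easing it all the way down without letting it slam. Leave the small microcassette and the loose knob panel where they are.

Things in the scene. Friction and masses are not known exactly. Their poses are not given: they have to be found in the camera images.
- tape_box: Open plywood box fixed to the table, 140 (x) x 180 (y) x 50 mm (z) outside, walls and floor 6 mm thick (inside 128 x 168 mm, inner floor 6 mm above the table). Origin: centre of its underside; z up; its front (-x) faces the robot, give or take 0.2 rad.
- lid (a joint): Clear plastic lid (4 mm thick, 138 x 178 mm) of the tape box, hinged along the top of the box's far (+x) wall. 0 = shut flat on the rim, pi/2 = upright; it stops at 1.9, leaning back. It starts wide open, leaning back at about 1.72 to 1.85, and stays there while it leans back; once it is tipped forward past upright, its spring and weight (about 0.09 N m in all) pull it shut and it slams unless it is held back all the way. Falling faster than 2 rad/s is a slam.
- lid_bar (a point): Middle of the lid's grab bar: an aluminium rod 10 mm thick and 84 mm long, parallel to the hinge (the box's y), carried by two 6 mm wide arms at its ends, clear of everything in between (78 mm). It moves with the lid, 176 mm from the hinge line, with 31 mm free between rod and the edge of the lid; with the lid shut, it stands 36 mm in front of the box's front wall, 57 mm above the table. Being round, it can turn between gripper fingers.
- lid_hinge (a point): Middle of the lid's hinge line, 70 mm to +x of the box's centre, 50 mm above the table. The hinge line runs along the box's y. With the lid at angle q the bar's middle lies at this point plus (-0.176 cos q + 0.007 sin q) m along the box's x and (0.176 sin q + 0.007 cos q) m up.
- cassette_base: Full-size bare tape cassette, a flat black plastic slab 100 (its x) x 64 (its y) x 12 mm (z) with a paper label and two small white hubs on top, 45 g (varies by 20 %). Origin: centre of its underside. It lies flat in the tape box, its x roughly along the box's x, and is the bottom of the pile.
- cassette_a: Full-size bare tape cassette, a flat black plastic slab 100 (its x) x 64 (its y) x 12 mm (z) with a paper label and two small white hubs on top, 45 g (varies by 20 %). Origin: centre of its underside. Lies flat on the table. Either of the two loose ones may go on first.
- cassette_b: Full-size bare tape cassette, a flat black plastic slab 100 (its x) x 64 (its y) x 12 mm (z) with a paper label and two small white hubs on top, 45 g (varies by 20 %). Origin: centre of its underside. Lies flat on the table. Either of the two loose ones may go on first.
- microcassette: Bystander: a microcassette that looks like the others but is half the size, 50 x 33 x 8 mm. Origin: centre of its underside. Stays on the table.
- knob_panel: Bystander: aluminium panel 85 x 60 mm with three knobs, 19 mm high in all. Origin: centre of its underside.
Not all that is in view belongs to the job. What is shaped like the cassette_b but orange is not meant.

How it is judged:
By the outcome, as a careful person would: the job done as asked, in the order asked, and still so for the second after the job is handed in, with the robot touching nothing.
It also fails if it takes over 72 s, if anything falls off the work surface, if the arm or the gripper's body presses on something with over 40 N, if the wrist force passes 120 N, or if a joint passes its speed limit or range.

## Robot

A 7-joint arm with a two-finger parallel gripper is mounted at the origin on the work surface. World frame = base frame: x ahead of the robot, y to its left, z up, the work surface at z = 0. Lengths are in m, angles in rad, forces in N, time in s.
With the tool pointing down it reaches from about 0.425 to 0.925 m from the base axis. Payload 6.8 kg.
Tool frame: the origin (TCP) lies at the very end of the fingers, on their centre line; the grasp point (between the pads) lies 19 mm behind it; z points along the fingers, y is the line along which they close (so a half turn about z gives the same grasp; the last joint's range is limited). The gripper opens to 85 mm and grips with 20 to 120 N. Pads are 22 mm wide; open, the fingers measure 114 mm over their backs; the gripper's body (76 mm by 85 mm) begins 54 mm behind the grasp point. The pads swing forward as they close: fully open they stand 13 mm farther back than shut.
Start: joints at [-1.369, 0.477, 0.022, 1.555, -0.011, 1.109, -0.083], TCP at [0.206, 0.643, 0.231] pointing down, gripper open.
Joint ranges: [-2.96, 2.96], [-0.34, 2.1], [-1.41, 1.46], [0.24, 2.44], [-1.37, 4.51], [0.17, 1.92], [-2.96, 2.96]. Speed limits (rad/s): [2.39, 2.39, 3.14, 3.14, 3.14, 3.14, 3.14].

## Interface

Orientations are given as a rotation vector (axis times angle).
In Python, from bench import r gives the robot as it stands.
- The arm moves only by the tool play_rows, never from a script. Its argument "targets" is text: rows parted by semicolons, each of 5 numbers parted by spaces: the closure, from -1 (fully open) to 1 (shut), then the shift along the tool's x, y, z in m, then the turn about the tool's z in rad. In form: gripper dx dy dz spin; .... A call has 1 to 8 rows; each row is the pose to reach, as a shift and turn from the pose commanded when the call began, along the tool's axes at that moment; what a row does not reach only later rows make up. A row lasts 1/12 s, in which the tool goes at most 41.7 mm and 7.16 degrees, less where a joint would pass 70% of its speed; a pose out of reach is approached as far as the arm can. A call with a gripper value outside its range is refused whole. The fingers move at their own pace and stop on an object; "squeeze" is the grip in N (left out, the last holds). Time passes only in rows, so rows that repeat a pose let the fingers close. It gives the time, the measured TCP pose, the force, the opening and the grip force at its end, in the units of the state.
- r.get_obs(): the state, without advancing time (a new reading comes with each control period).
- r.grab_frame(name): name is "scene" or "side" or "wrist"; returns the picture (384x512x3 uint8, red, green, blue); there is no depth.
- r.camera_info(name): a dict with "fov_y" (degrees; the focal length in pixels is half the picture's height over the tangent of half this angle, whatever the lens; pixels are square), "cx", "cy" (the principal point, pixels), "k1" (the pictures are not rectified: a ray, as slopes to the right and down, at radius r is drawn at 1 + k1 r^2 times it, then the intrinsics apply), "position" and "rotation" of the camera in the world. Camera axes: x right, y down, z forward; pixel columns grow to the right and rows downward; lengths in m; the calibration is good to about 2 mm. A picture is of the moment at which its call begins: read the wrist's pose just before it. camera_info takes no time and is no camera call; for the wrist camera it gives the pose at the moment of the call.
- r.hand_in(): hands the job in; it is judged then, once.
The state is a dict: "clock": time; "joints": joint angles; "qvel": joint speeds; "tau": joint torques, N m; "tcp_pos": TCP position; "orientation": TCP orientation; "contact_force": force on the tool from outside, world axes, zero at the start; "moment": the same for the moment, N m; "grip_width": finger opening in m; "gripper_force": force on a finger pad.
Only numpy, scipy, OpenCV 4.12 (cv2) and the standard library are available. Lean on these libraries where they do the work, as an engineer would, in place of code of your own. Each camera call takes 0.05 s, during which the arm holds its last target. There are 200 camera calls.

## Working session

There is one attempt and no reset: what is moved stays moved. The work goes in short steps, Python scripts to look and compute and a tool call to move; the robot and the scene stay as the last step left them, time stands still between calls to the robot, and variables do not carry over. Pictures are saved under pics/ and viewed, at most 10 in all, crops included, and the job is handed in when it is done.

Besides the shell and the picture viewer there is one more tool, called as name(argument=value, ...) on one line, values as JSON. play_rows: Moves the arm, as the interface text tells. Its arguments: {"type":"object","properties":{"targets":{"type":"string"},"squeeze":{"type":"number"}},"required":["targets"]}

```bash
ls; mkdir -p pics; python3 - <<'E'
from bench import r
import cv2,numpy as np
print(r.get_obs())
for n in("scene","side","wrist"):
    print(n,r.camera_info(n))
    cv2.imwrite(f"pics/{n}0.png",cv2.resize(r.grab_frame(n)[:,:,::-1],(800,600),interpolation=cv2.INTER_CUBIC))
E
```

```text
pics
{'clock': 0.0, 'joints': array([-1.36913005,  0.47778256,  0.02236652,  1.55646437, -0.01152954,
        1.10932766, -0.0830859 ]), 'qvel': array([ 4.66375073e-04, -1.04567363e-03,  8.54054299e-04,  9.96641692e-04,
        7.83444312e-04, -2.08278045e-06, -2.83653688e-04]), 'tau': array([-6.15575536e-04, -5.96464384e+01,  1.60748642e+00, -2.81184125e+01,
        1.24319899e-02,  9.44002066e-03, -3.07556536e-05]), 'tcp_pos': array([0.20560226, 0.64228696, 0.23033255]), 'orientation': array([-4.84613456e-01, -3.10382357e+00,  2.90022411e-03]), 'contact_force': array([ 0.53061424,  0.86685977, -0.27876544]), 'moment': array([0.02807829, 0.02278992, 0.033352  ]), 'gripper_force': 0.0, 'grip_width': 0.08507110017792681}
scene {'fov_y': 50.320380459787124, 'cx': 257.1104082860998, 'cy': 195.67794517072696, 'k1': -0.1348148142830483, 'position': array([0.86842026, 0.41312395, 0.77124557]), 'rotation': array([-0.92811904, -2.63439094,  0.90123323])}
side {'fov_y': 57.91749044931506, 'cx': 255.15817772061513, 'cy': 192.60541905217028, 'k1': -0.04952429278341915, 'position': array([ 0.13340633, -0.49203579,  0.67669009]), 'rotation': array([-2.23128295,  0.74081157, -0.31990532])}
wrist {'fov_y': 63.19982662277241, 'cx': 254.94970890408206, 'cy': 198.2113166839054, 'k1': -0.005422690522111896, 'position': array([0.13464512, 0.664262  , 0.37202423]), 'rotation': array([2.33291727, 1.70489814, 0.25296787])}
```

View pics/scene0.png

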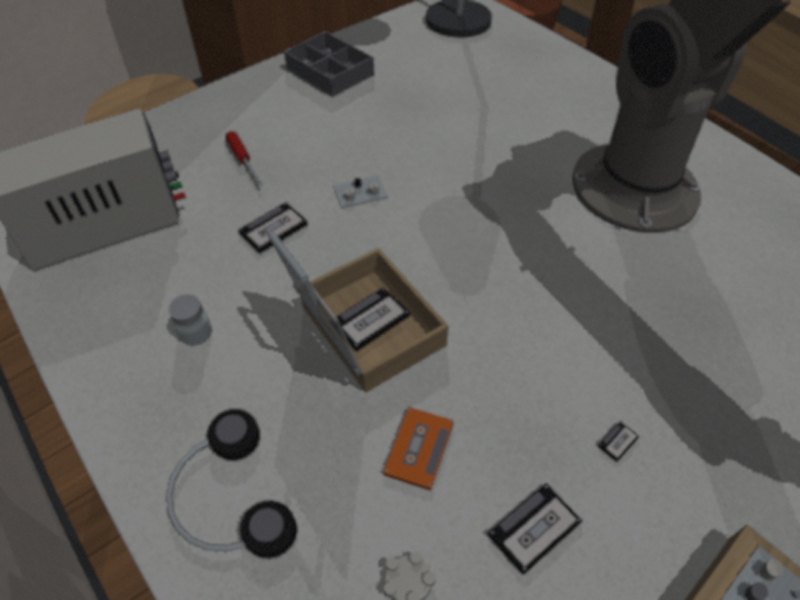

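View pics/side0.png

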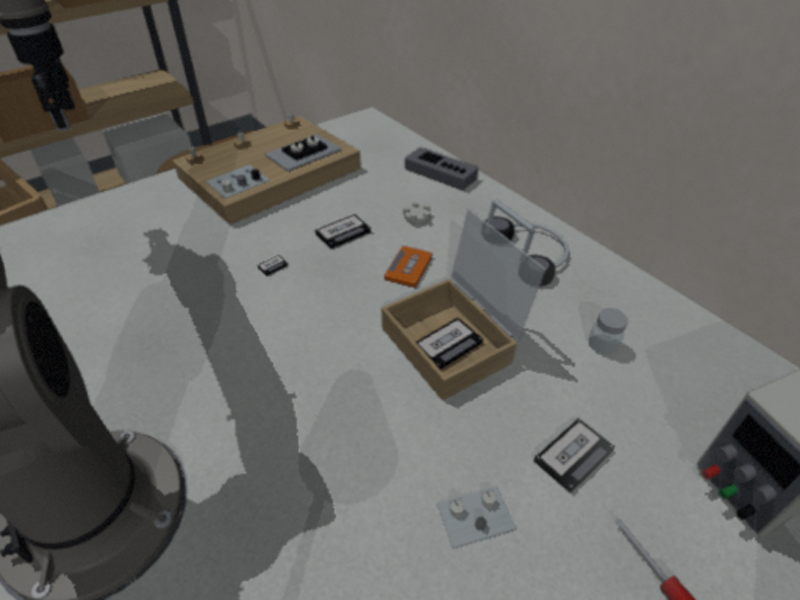

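Candidates, in 800x600 scene pixels:
- full-size black cassettes on the table at (535,527) and (273,226): wanted
- cassette in the box at (372,318): the base
- orange cassette at (418,447): not meant
- small one at (618,440): the microcassette, leave
- knob panel at (360,190): leave

Next, a close crop of the choices.

```bash
cat >h.py <<'E'
import numpy as np,cv2
from scipy.optimize import least_squares
from scipy.spatial.transform import Rotation as R
def K(i):
    f=192/np.tan(np.radians(i["fov_y"]/2)); return np.array([[f,0,i["cx"]],[0,f,i["cy"]],[0,0,1]]),np.array([i["k1"],0,0,0,0.])
def unproj(i,px,z):
    k,d=K(i); u=cv2.undistortPoints(np.array(px,float).reshape(-1,1,2),k,d)[:,0]
    v=R.from_rotvec(i["rotation"]).apply(np.c_[u,np.ones(len(u))]); p=i["position"]
    return p+v*((z-p[2])/v[:,2])[:,None]
def proj(i,P):
    k,d=K(i); W=R.from_rotvec(i["rotation"]).inv()
    return cv2.projectPoints(np.array(P,float),W.as_rotvec(),-W.apply(i["position"]),k,d)[0][:,0]
def rect(P,L=(.1,.064)):
    "P: 4 corners in order around; returns cx,cy,yaw (mod pi) of long axis, rms"
    P=np.array(P)[:,:2]; best=None
    S=np.array([[1,1],[-1,1],[-1,-1],[1,-1]])*np.array(L)/2
    for s in (S,np.roll(S,1,0),S[::-1],np.roll(S[::-1],1,0)):
      for a0 in np.arange(0,6.3,.7):
        f=lambda x:((s@np.array([[np.cos(x[2]),np.sin(x[2])],[-np.sin(x[2]),np.cos(x[2])]])+x[:2])-P).ravel()
        q=least_squares(f,[*P.mean(0),a0])
        if best is None or q.cost<best.cost-1e-12: best=q
    x=best.x; return x[0],x[1],(x[2]+np.pi/2)%np.pi-np.pi/2,np.sqrt(best.cost*2/4)
def crop(im,cx,cy,w,h,s):
    return cv2.resize(im[cy-h//2:cy+h//2,cx-w//2:cx+w//2],None,fx=s,fy=s,interpolation=cv2.INTER_CUBIC)
E
python3 - <<'E'
from bench import r
from h import *
S=r.grab_frame("scene")[:,:,::-1];D=r.grab_frame("side")[:,:,::-1]
a=[crop(S,342,337,66,74,4),crop(S,175,145,66,74,4),crop(S,240,203,66,74,4)]
b=[crop(D,219,148,66,74,4),crop(D,368,291,66,74,4),crop(D,287,215,66,74,4)]
m=np.vstack([np.hstack(a),np.hstack(b)]);m=cv2.convertScaleAbs(m,alpha=1.6)
for x in(264,528):m[:,x]=(0,255,0)
m[296]=(0,255,0)
cv2.imwrite("pics/m1.png",m)
E
```

```text
(no output)
```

View pics/m1.png

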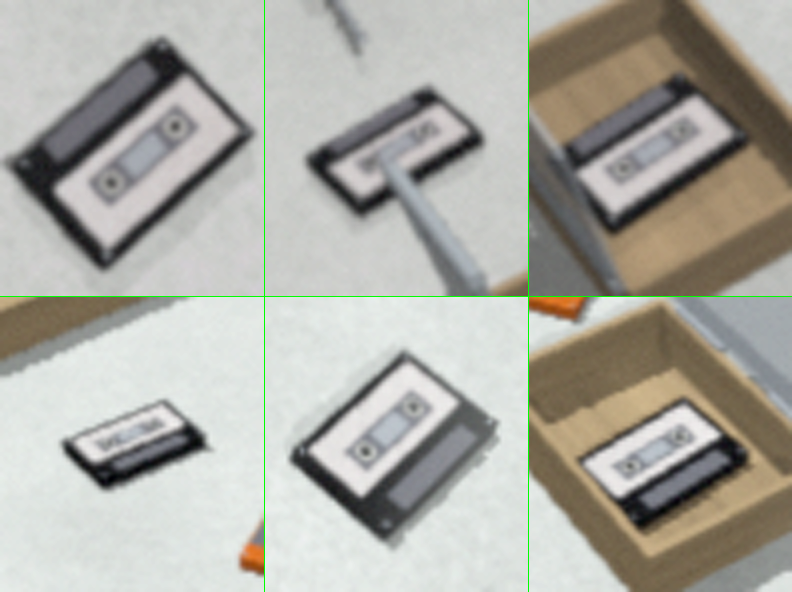

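The crops show the table cassette A (scene corners about (162,38),(252,130),(104,258),(10,160)), B in the side view (404,351),(496,420),(391,535),(293,452), and base in the side view (687,398),(747,447),(640,515),(580,458). All three are full-size black ones with paper labels.

```bash
python3 - <<'E'
from bench import r
from h import *
np.set_printoptions(precision=4,suppress=True)
s,d,w=[r.camera_info(n) for n in("scene","side","wrist")]
def c(P,col,row,cx,cy): return [((x-264*col+.5)/4-.5+cx-33,(y-296*row+.5)/4-.5+cy-37) for x,y in P]
print("A",rect(unproj(s,c([(162,38),(252,130),(104,258),(10,160)],0,0,342,337),.012)))
print("B",rect(unproj(d,c([(404,351),(496,420),(391,535),(293,452)],1,1,368,291),.012)))
print("base",rect(unproj(d,c([(687,398),(747,447),(640,515),(580,458)],2,1,287,215),.018)))
print("base scene",rect(unproj(s,c([(680,73),(748,135),(613,222)],2,0,240,203)+[(209,201)],.018)))
P=[(x*.64-.2,y*.64-.2) for x,y in[(378,251),(446,328),(362,378)]]
print("rim scene",unproj(s,P,.05))
P=[(x*.64-.2,y*.64-.2) for x,y in[(446,281),(517,341),(446,378),(383,321)]]
print("rim side",unproj(d,P,.05))
o=r.get_obs();T=R.from_rotvec(o["orientation"])
print(T.as_matrix()); print("cam in tool",T.inv().apply(w["position"]-o["tcp_pos"]));print((T.inv()*R.from_rotvec(w["rotation"])).as_matrix())
E
```

```text
A (np.float64(0.5918029102461526), np.float64(0.3137875607205166), np.float64(-0.015559097192099358), np.float64(0.002245992558601744))
B (np.float64(0.5681900713210859), np.float64(-0.31960815159248523), np.float64(0.08082548328132644), np.float64(0.0011727074289774506))
base (np.float64(0.5627721593085446), np.float64(-0.05782456406150677), np.float64(0.013247996582246957), np.float64(0.005189768496647493))
base scene (np.float64(0.5582344812604564), np.float64(-0.06239095308492598), np.float64(-0.034251096507947665), np.float64(0.004443018327286324))
rim scene [[ 0.4879 -0.1305  0.05  ]
 [ 0.5023  0.0441  0.05  ]
 [ 0.6413  0.0357  0.05  ]]
rim side [[ 0.6269  0.0303  0.05  ]
 [ 0.6239 -0.1447  0.05  ]
 [ 0.4873 -0.134   0.05  ]
 [ 0.4814  0.0163  0.05  ]]
[[-0.9524  0.3049 -0.0002]
 [ 0.3049  0.9524 -0.0009]
 [-0.0001 -0.0009 -1.    ]]
cam in tool [ 0.0743 -0.001  -0.1416]
[[ 0.0009 -0.9561 -0.2929]
 [ 1.      0.0009 -0.0001]
 [ 0.0004 -0.2929  0.9561]]
```

play_rows(targets="-1 -0.29 -0.12 0.07 -0.294;-1 -0.29 -0.12 0.07 -0.294;-1 -0.29 -0.12 0.07 -0.294;-1 -0.29 -0.12 0.07 -0.294;-1 -0.29 -0.12 0.07 -0.294;-1 -0.29 -0.12 0.07 -0.294;-1 -0.29 -0.12 0.07 -0.294;-1 -0.29 -0.12 0.07 -0.294")

```text
clock: 0.92
tcp_pos: [0.4485, 0.4363, 0.1606]
orientation: [0.03, 3.141, -0.003]
contact_force: [1.2, -0.2, 0.1]
grip_width: 0.0853
gripper_force: 0.0
```

```bash
cat >>h.py <<'E'
def state(r):
    o=r.get_obs();M=R.from_rotvec(o["orientation"]).as_matrix()
    yaw=np.arctan2(-M[1,0],-M[0,0]); return o,M,yaw
def go(r,x,y,z,yaw):
    "shift in tool axes and spin to bring TCP to x,y,z with -x_tool at yaw"
    o,M,a=state(r); d=M.T@(np.array([x,y,z])-o["tcp_pos"])
    print("t",round(o["clock"],2),"tcp",o["tcp_pos"].round(4),"yaw",round(a,4),"z-ax",M[:,2].round(3),"F",o["contact_force"].round(1),"w",round(o["grip_width"],4))
    print("shift",d.round(4),"spin",round(-(yaw-a),4),"rows",round(np.linalg.norm(d)/.0417,1))
E
python3 - <<'E'
from bench import r
from h import *
go(r,.592,.314,.112,-.016)
E
```

```text
t 0.92 tcp [0.4485 0.4363 0.1606] yaw -0.0193 z-ax [ 0.001 -0.002 -1.   ] F [ 1.2 -0.2  0.1] w 0.0853
shift [-0.1458 -0.1194  0.0489] spin -0.0033 rows 4.7
```

play_rows(targets="-1 -0.146 -0.119 0.049 0;-1 -0.146 -0.119 0.049 0;-1 -0.146 -0.119 0.049 0;-1 -0.146 -0.119 0.049 0;-1 -0.146 -0.119 0.049 0;-1 -0.146 -0.119 0.049 0;-1 -0.146 -0.119 0.049 0")

```text
clock: 1.5
tcp_pos: [0.5908, 0.3162, 0.1114]
orientation: [-0.032, -3.141, 0.002]
contact_force: [-0.2, 1.5, 0.6]
grip_width: 0.0861
gripper_force: 0.0
```

```bash
cat >>h.py <<'E'
def wristpic(r,name,gain=1.6):
    import pickle
    i=r.camera_info("wrist"); o=r.get_obs(); im=r.grab_frame("wrist")[:,:,::-1]
    pickle.dump((i,o),open("pics/"+name+".pkl","wb")); cv2.imwrite("pics/"+name+"_raw.png",im)
    cv2.imwrite("pics/"+name+".png",cv2.convertScaleAbs(cv2.resize(im,None,fx=1.5,fy=1.5,interpolation=cv2.INTER_CUBIC),alpha=gain))
E
python3 - <<'E'
from bench import r
from h import *
go(r,.592,.314,.112,-.016)
wristpic(r,"w1")
E
```

```text
t 1.5 tcp [0.5908 0.3162 0.1114] yaw -0.0202 z-ax [-0.001 -0.002 -1.   ] F [-0.2  1.5  0.6] w 0.0861
shift [-0.0013 -0.0022 -0.0006] spin -0.0042 rows 0.1
```

View pics/w1.png

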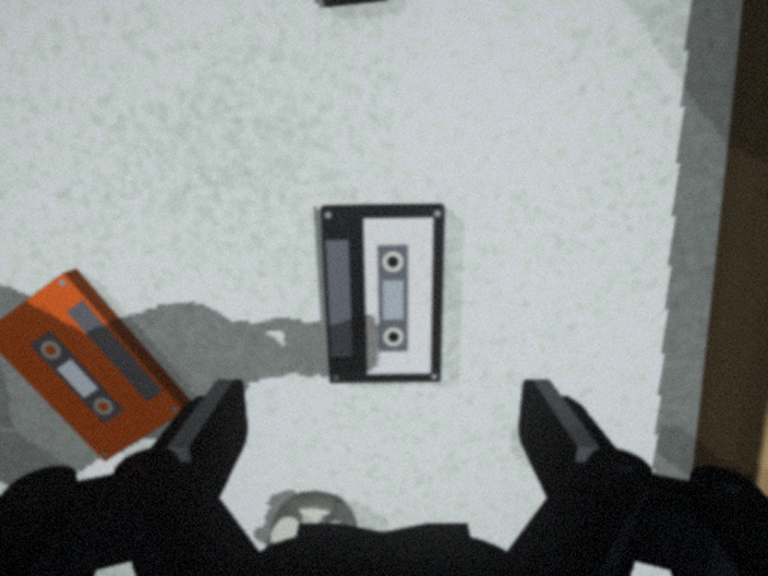

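The wrist view shows cassette A with top corners (322,207),(443,206),(440,380),(331,381), and fingertips at about (244,382) and (524,382).

```bash
cat >>h.py <<'E'
def meas(name,P,z):
    import pickle
    i,o=pickle.load(open("pics/"+name+".pkl","rb"))
    return rect(unproj(i,[((x+.5)/1.5-.5,(y+.5)/1.5-.5) for x,y in P],z))
E
python3 - <<'E'
from bench import r
from h import *
import pickle
p=meas("w1",[(322,207),(443,206),(440,380),(331,381)],.012);print(np.round(p,4))
go(r,p[0],p[1],-.003,p[2])
i,o=pickle.load(open("pics/w1.pkl","rb"));M=R.from_rotvec(o["orientation"]).as_matrix()
for z in(0,-.013):
    print(z,proj(i,[o["tcp_pos"]+M@np.array([a,b,z]) for a in(-.011,.011) for b in(-.0425,.0425)])*1.5)
E
```

```text
[ 0.5905  0.3157 -0.0042  0.0016]
t 1.55 tcp [0.5895 0.3186 0.1119] yaw -0.0169 z-ax [-0.001  0.    -1.   ] F [-0.  -0.5  0.5] w 0.0854
shift [-0.0012 -0.003   0.1149] spin -0.0127 rows 2.8
0 [[261.71546455 414.83106129]
 [509.5124269  415.07414927]
 [256.69574685 355.87202561]
 [514.91532256 356.12177809]]
-0.013 [[251.58828882 436.69879674]
 [520.13658773 436.96307068]
 [245.65736469 373.58149387]
 [526.5073975  373.85391934]]
```

play_rows(targets="-1 -0.001 -0.003 0.04 -0.012;-1 -0.001 -0.003 0.08 -0.012;-1 -0.001 -0.003 0.105 -0.012;-1 -0.001 -0.003 0.114 -0.012;-1 -0.001 -0.003 0.115 -0.012;-1 -0.001 -0.003 0.115 -0.012", squeeze=30)

```text
clock: 2.05
tcp_pos: [0.5903, 0.3175, -0.0018]
orientation: [0.003, 3.141, 0.002]
contact_force: [0.5, -0.3, 0.1]
grip_width: 0.0853
gripper_force: 0.0
```

play_rows(targets="-0.5 0 0 0 0;-0.4 0 0 0 0;-0.2 0 0 0 0;0 0 0 0 0;0 0 0 0 0;0 0 0 0 0")

```text
clock: 2.55
tcp_pos: [0.5918, 0.3171, -0.0]
orientation: [0.006, 3.138, 0.004]
contact_force: [-1.3, -0.6, 7.0]
grip_width: 0.0628
gripper_force: 32.7
```

```bash
python3 - <<'E'
from bench import r
from h import *
go(r,.592,.314,.112,-.016)
print(r.get_obs()["gripper_force"])
E
```

```text
t 2.55 tcp [ 0.5918  0.3171 -0.    ] yaw -0.0038 z-ax [ 0.003  0.003 -1.   ] F [-1.3 -0.6  7. ] w 0.0628
shift [-0.0005 -0.0028 -0.1121] spin 0.0122 rows 2.7
32.6778244972229
```

Gripped, but the fingertips are at table level. Regrip 4 mm higher so they stay clear of the base when placing.

play_rows(targets="-1 0 0 0 0;-1 0 0 -0.004 0;-1 0 0 -0.004 0;-0.4 0 0 -0.004 0;0 0 0 -0.004 0;0 0 0 -0.004 0;0 0 0 -0.004 0;0 0 0 -0.004 0")

```text
clock: 3.22
tcp_pos: [0.5905, 0.3159, 0.0017]
orientation: [0.006, 3.142, 0.0]
contact_force: [-2.1, -0.7, 5.1]
grip_width: 0.0626
gripper_force: 32.5
```

play_rows(targets="0 0 0 -0.02 0;0 0 0 -0.06 0;0 0 0 -0.10 0;0 0 0 -0.14 0;0 0 0 -0.14 0;0 0 0 -0.14 0")

```text
clock: 3.72
tcp_pos: [0.5921, 0.3167, 0.1442]
orientation: [0.006, 3.137, 0.005]
contact_force: [0.2, 0.3, -1.0]
grip_width: 0.0627
gripper_force: 33.6
```

```bash
python3 - <<'E'
from bench import r
from h import *
go(r,.56,-.058,.15,-.0)
wristpic(r,"w2")
E
```

```text
t 3.72 tcp [0.5921 0.3167 0.1442] yaw -0.0041 z-ax [ 0.005  0.003 -1.   ] F [ 0.2  0.3 -1. ] w 0.0627
shift [ 0.0306 -0.3749 -0.0071] spin -0.0041 rows 9.0
```

View pics/w2.png

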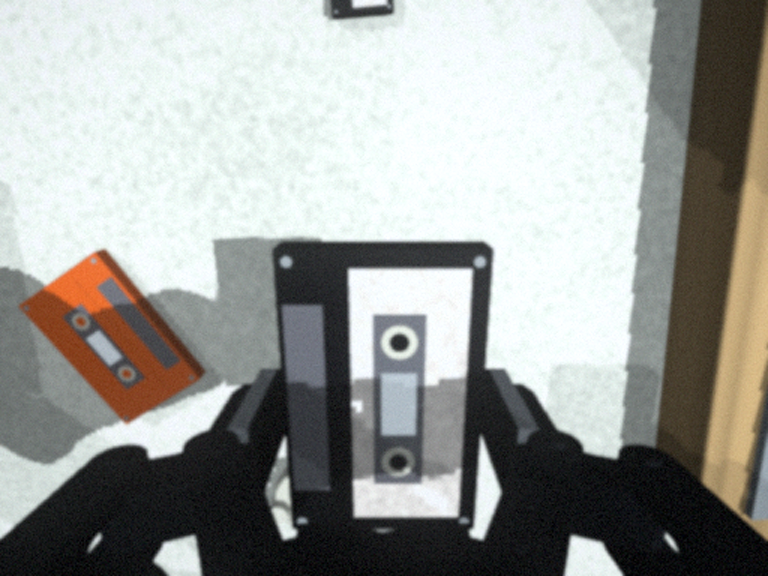

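Cassette A is held; its corner screws are at (286,262),(480,262),(464,521),(302,521) here and at (328,215),(437,214),(435,377),(335,378) in w1. Now compute the in-hand offset along tool x, and move over the box.

```bash
cat >>h.py <<'E'
def pts(name,P,z):
    import pickle
    i,o=pickle.load(open("pics/"+name+".pkl","rb"))
    return unproj(i,[((x+.5)/1.5-.5,(y+.5)/1.5-.5) for x,y in P],z),o
def intool(name,Q):
    import pickle
    i,o=pickle.load(open("pics/"+name+".pkl","rb"));M=R.from_rotvec(o["orientation"]).as_matrix()
    return (np.array(Q)-o["tcp_pos"])@M
E
python3 - <<'E'
from h import *
Q,_=pts("w1",[(328,215),(437,214),(435,377),(335,378)],.012)
print(np.linalg.norm(np.roll(Q,-1,0)-Q,axis=1).round(4),Q.mean(0).round(4))
Q2,o=pts("w2",[(286,262),(480,262),(464,521),(302,521)],.1437+.0103)
print(np.linalg.norm(np.roll(Q2,-1,0)-Q2,axis=1).round(4),Q2.mean(0).round(4))
print(intool("w2",Q2).round(4),intool("w2",Q2).mean(0).round(4))
E
```

```text
[0.0557 0.0918 0.0568 0.092 ] [0.5915 0.3155 0.012 ]
[0.0558 0.0918 0.0561 0.0917] [0.5929 0.3157 0.154 ]
[[ 0.045  -0.0289 -0.0101]
 [ 0.045   0.0269 -0.0099]
 [-0.0468  0.0271 -0.0095]
 [-0.0467 -0.029  -0.0097]] [-0.0009 -0.001  -0.0098]
```

play_rows(targets="0 0.02 -0.33 -0.03 0;0 0.02 -0.33 -0.03 0;0 0.02 -0.33 -0.03 0;0 0.02 -0.33 -0.03 0;0 0.02 -0.33 -0.03 0;0 0.02 -0.33 -0.03 0;0 0.02 -0.33 -0.03 0;0 0.02 -0.33 -0.03 0")

```text
clock: 4.43
tcp_pos: [0.5672, -0.0163, 0.1693]
orientation: [-0.006, -3.138, 0.001]
contact_force: [0.6, 0.6, -0.1]
grip_width: 0.0624
gripper_force: 33.6
```

play_rows(targets="0 -0.02 0.105 -0.01 0;0 -0.02 0.105 -0.01 0;0 -0.02 0.105 -0.01 0;0 -0.02 0.105 -0.01 0;0 -0.02 0.105 -0.01 0;0 -0.02 0.105 -0.01 0")

```text
clock: 4.93
tcp_pos: [0.5884, 0.0899, 0.1794]
orientation: [-0.006, -3.138, 0.003]
contact_force: [-0.4, -0.9, -0.7]
grip_width: 0.0627
gripper_force: 33.6
```

```bash
python3 - <<'E'
from bench import r
from h import *
go(r,.56,-.058,.15,-.0)
wristpic(r,"w3",1.8)
E
```

```text
t 4.93 tcp [0.5884 0.0899 0.1794] yaw -0.004 z-ax [-0.003 -0.002 -1.   ] F [-0.4 -0.9 -0.7] w 0.0627
shift [ 0.0277 -0.148   0.0298] spin -0.004 rows 3.7
```

View pics/w3.png

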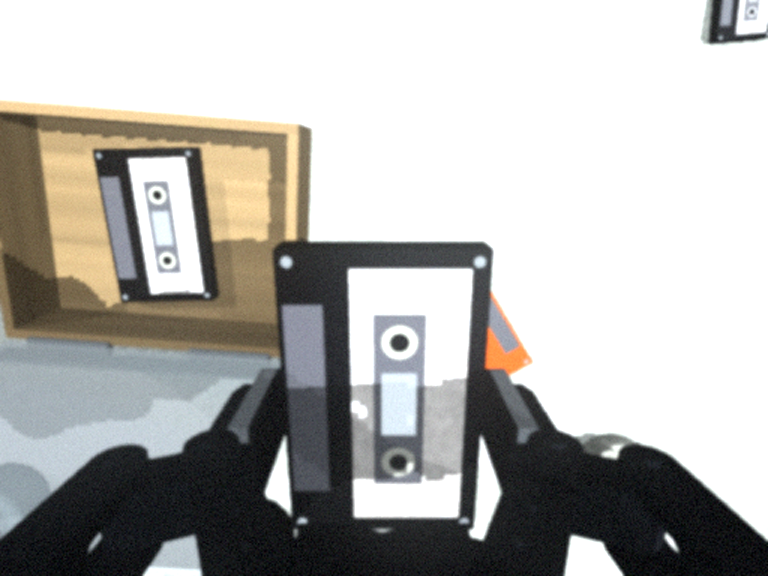

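The base in the box has screws at (99,156),(189,154),(207,295),(125,297). The front rim's outer edge runs (2,102) to (310,127), with its corner at (310,127).

```bash
python3 - <<'E'
from bench import r
from h import *
Q,_=pts("w3",[(99,156),(189,154),(207,295),(125,297)],.018)
print(np.linalg.norm(np.roll(Q,-1,0)-Q,axis=1).round(4),np.round(rect(Q,(.0918,.056)),4))
print("rim",pts("w3",[(2,102),(310,127)],.05)[0].round(4))
p=rect(Q,(.0918,.056)); 
# held centre at tool (-.0009,0) -> world
c,s=np.cos(p[2]),np.sin(p[2]); x=p[0]-.0009*c; y=p[1]-.0009*s
print("tcp tgt",x,y)
for z in(.10,.0197): go(r,x,y,z,p[2])
E
```

```text
[0.0563 0.0913 0.056  0.0916] [ 5.588e-01 -5.910e-02  1.500e-02  3.000e-04]
rim [[ 0.4854 -0.1169  0.05  ]
 [ 0.499   0.0491  0.05  ]]
tcp tgt 0.557918494880661 -0.05907905085940196
t 4.98 tcp [0.5886 0.0892 0.1798] yaw -0.0053 z-ax [-0.003 -0.002 -1.   ] F [ 1.2 -0.1  0.2] w 0.0628
shift [ 0.0296 -0.1483  0.0801] spin -0.0203 rows 4.1
t 4.98 tcp [0.5886 0.0892 0.1798] yaw -0.0053 z-ax [-0.003 -0.002 -1.   ] F [ 1.2 -0.1  0.2] w 0.0628
shift [ 0.0294 -0.1482  0.1604] spin -0.0203 rows 5.3
```

play_rows(targets="0 0.03 -0.147 0.02 -0.02;0 0.03 -0.147 0.02 -0.02;0 0.03 -0.147 0.02 -0.02;0 0.03 -0.147 0.02 -0.02;0 0.03 -0.147 0.06 -0.02;0 0.03 -0.147 0.08 -0.02;0 0.03 -0.147 0.09 -0.02;0 0.03 -0.147 0.09 -0.02")

```text
clock: 5.65
tcp_pos: [0.5567, -0.057, 0.0888]
orientation: [0.023, -3.136, 0.001]
contact_force: [-0.5, -0.3, 0.2]
grip_width: 0.0625
gripper_force: 33.6
```

```bash
cat >>h.py <<'E'
def avg(r,n=6):
    P=[];Y=[]
    for _ in range(n):
        o,M,y=state(r);P.append(o["tcp_pos"]);Y.append(y);r.grab_frame("side")
    print("avg tcp",np.mean(P,0).round(4),"sd",np.std(P,0).round(4),"yaw",np.mean(Y).round(4)); return np.mean(P,0),np.mean(Y)
E
python3 - <<'E'
from bench import r
from h import *
p,y=avg(r)
print("remaining world",(np.array([.5579,-.058,.021])-p).round(4),.015-y)
E
```

```text
avg tcp [ 0.559  -0.0563  0.0914] sd [0.0013 0.0004 0.0014] yaw 0.0159
remaining world [-0.0011 -0.0017 -0.0704] -0.0008595452044209591
```

play_rows(targets="0 0.001 -0.0015 0.03 0;0 0.001 -0.0015 0.05 0;0 0.001 -0.0015 0.06 0;0 0.001 -0.0015 0.064 0;0 0.001 -0.0015 0.066 0;0 0.001 -0.0015 0.067 0;0 0.001 -0.0015 0.068 0;0 0.001 -0.0015 0.068 0")

```text
clock: 6.62
tcp_pos: [0.5588, -0.0575, 0.0241]
orientation: [-0.025, 3.14, 0.0]
contact_force: [-0.6, -0.2, 0.4]
grip_width: 0.0627
gripper_force: 33.6
```

```bash
python3 - <<'E'
from bench import r
from h import *
p,y=avg(r)
print(r.get_obs()["contact_force"])
wristpic(r,"w4",1.8)
E
```

```text
avg tcp [ 0.5585 -0.0575  0.0239] sd [0.0002 0.     0.0002] yaw 0.0162
[-0.0766787  -0.89274879 -0.41376232]
```

View pics/w4.png

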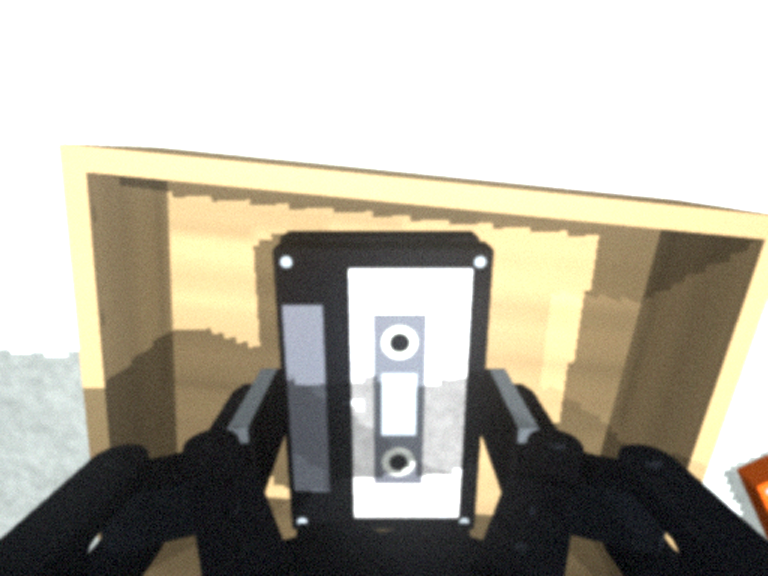

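The base's front edge shows just beyond the held cassette, its corners about (285,234) and (478,232). Compare with the prediction for perfect alignment.

```bash
python3 - <<'E'
from h import *
import pickle
i,o=pickle.load(open("pics/w4.pkl","rb"));M=R.from_rotvec(o["orientation"]).as_matrix()
t=o["tcp_pos"];print(t)
off=np.array([-.0009,-.001])
for z in(.006,.018,.0222,.0342):
    print(z,[(proj(i,[t+M@np.array([off[0]+sx*.05,off[1]+sy*.032,0])*[1,1,0]+[0,0,z-t[2]]])*1.5).round(1).tolist() for sx,sy in((1,-1),(1,1))])
im=cv2.imread("pics/w4_raw.png")
c=im[140:180,175:335]; cv2.imwrite("pics/w4c.png",cv2.convertScaleAbs(cv2.resize(c,None,fx=5,fy=5,interpolation=cv2.INTER_CUBIC),alpha=3.5))
E
```

```text
[ 0.55816    -0.05753543  0.02353646]
0.006 [[[289.0, 232.0]], [[476.6, 232.2]]]
0.018 [[[281.8, 238.1]], [[483.9, 238.3]]]
0.0222 [[[278.9, 240.4]], [[486.7, 240.6]]]
0.0342 [[[270.0, 247.9]], [[495.7, 248.1]]]
```

View pics/w4c.png

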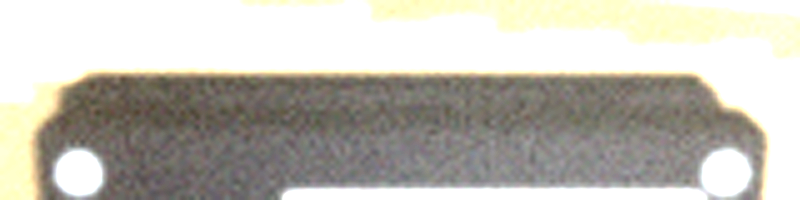

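x is aligned; the base sits about 1 mm toward −y. Shift and lower gently.

play_rows(targets="0 0 -0.001 0.001 0;0 0 -0.001 0.002 0;0 0 -0.001 0.003 0;0 0 -0.001 0.0035 0;0 0 -0.001 0.004 0;0 0 -0.001 0.004 0")

```text
clock: 7.47
tcp_pos: [0.558, -0.0586, 0.0197]
orientation: [0.025, -3.141, -0.0]
contact_force: [-2.0, -0.8, 5.4]
grip_width: 0.0626
gripper_force: 34.2
```

play_rows(targets="-0.6 0 0 0 0;-0.7 0 0 0 0;-0.7 0 0 0 0;-0.7 0 0 0 0;-0.7 0 0 -0.005 0;-0.7 0 0 -0.03 0;-0.7 0 0 -0.07 0;-0.7 0 0 -0.1 0")

```text
clock: 8.13
tcp_pos: [0.5581, -0.0586, 0.1212]
orientation: [0.025, -3.141, 0.0]
contact_force: [1.1, -0.2, 0.2]
grip_width: 0.0723
gripper_force: 0.0
```

play_rows(targets="-0.7 0 0 -0.02 0;-0.7 0 0 -0.02 0;-0.7 0 0 -0.02 0;-0.7 0 0 -0.02 0")

```text
clock: 8.47
tcp_pos: [0.5574, -0.0584, 0.1388]
orientation: [0.026, -3.141, -0.0]
contact_force: [-0.6, 0.3, -0.7]
grip_width: 0.0725
gripper_force: 0.0
```

```bash
cat >>h.py <<'E'
S4=np.array([[.0459,-.028],[.0459,.028],[-.0459,.028],[-.0459,-.028]])
def screws(i,im,c,yaw,z,win=7):
    "refine the 4 screw pixels near a predicted cassette pose; returns pose fit"
    g=cv2.GaussianBlur(cv2.cvtColor(im,cv2.COLOR_BGR2GRAY),(0,0),.8).astype(float)
    Rm=np.array([[np.cos(yaw),-np.sin(yaw)],[np.sin(yaw),np.cos(yaw)]])
    X=S4@Rm.T+np.array(c); P=proj(i,np.c_[X,np.full(4,z)]);out=[]
    yy,xx=np.mgrid[:g.shape[0],:g.shape[1]]
    for u,v in P:
        q=np.array([u,v])
        # brightest small blob whose surrounding ring is dark
        sc=cv2.blur(g,(3,3))-cv2.blur(g,(11,11)); sc[(abs(xx-u)>win)|(abs(yy-v)>win)]=-99
        k=np.unravel_index(sc.argmax(),sc.shape)
        m=(abs(xx-k[1])<=3)&(abs(yy-k[0])<=3); w=np.clip(g-np.percentile(g[m],40),0,None)*m
        out.append([(w*xx).sum()/w.sum(),(w*yy).sum()/w.sum()])
    Q=unproj(i,out,z); print("px*1.5",(np.array(out)*1.5).round(0).tolist(),"sides",np.linalg.norm(np.roll(Q,-1,0)-Q,axis=1).round(4))
    return rect(Q,(.0918,.056))
E
python3 - <<'E'
from bench import r
from h import *
print("check",end=" ")
import pickle
i,o=pickle.load(open("pics/w3.pkl","rb"));print(np.round(screws(i,cv2.imread("pics/w3_raw.png"),(.5588,-.0591),.015,.018),4))
wristpic(r,"w5",1.8)
i,o=pickle.load(open("pics/w5.pkl","rb"))
print(o["clock"],o["tcp_pos"],o["contact_force"],o["grip_width"])
print("A",np.round(screws(i,cv2.imread("pics/w5_raw.png"),(.5588,-.0585),.015,.03),4))
go(r,.568,-.32,.13,.08)
E
```

```text
check px*1.5 [[123.0, 297.0], [197.0, 287.0], [180.0, 163.0], [89.0, 165.0]] sides [0.052  0.0803 0.0573 0.0865]
[ 0.5601 -0.0641  0.061   0.0048]
8.4667 [ 0.55743532 -0.05840826  0.13877502] [-0.55130316  0.27648294 -0.6832406 ] 0.07254268293518404
px*1.5 [[335.0, 371.0], [421.0, 363.0], [426.0, 222.0], [329.0, 213.0]] sides [0.051  0.0818 0.0514 0.0919]
A [ 0.5587 -0.0621  0.0175  0.0044]
t 8.52 tcp [ 0.5571 -0.0584  0.1382] yaw 0.0163 z-ax [-0.002  0.    -1.   ] F [ 0.1 -0.2 -1. ] w 0.0725
shift [-0.0067 -0.2617  0.0082] spin -0.0637 rows 6.3
```

```bash
python3 - <<'E'
s=open("h.py").read()
s=s.replace("sc=cv2.blur(g,(3,3))-cv2.blur(g,(11,11));","sc=g-percentile_filter(g,85,footprint=RING);")
s=s.replace("import numpy as np,cv2","import numpy as np,cv2\nfrom scipy.ndimage import percentile_filter\n_y,_x=np.mgrid[-4:5,-4:5];RING=(np.hypot(_x,_y)>2.9)&(np.hypot(_x,_y)<4.1)")
open("h.py","w").write(s)
E
python3 - <<'E'
from h import *
import pickle
for n,c,z in(("w3",(.5588,-.0591),.018),("w5",(.5588,-.0585),.03)):
    i,o=pickle.load(open(f"pics/{n}.pkl","rb"));print(np.round(screws(i,cv2.imread(f"pics/{n}_raw.png"),c,.015,z),4))
E
```

```text
px*1.5 [[123.0, 297.0], [205.0, 293.0], [186.0, 155.0], [97.0, 155.0]] sides [0.056  0.0895 0.0552 0.092 ]
[ 0.5586 -0.0603  0.0184  0.0009]
px*1.5 [[335.0, 371.0], [427.0, 369.0], [434.0, 214.0], [329.0, 213.0]] sides [0.0544 0.0901 0.0557 0.0919]
[ 0.5585 -0.0601  0.0152  0.001 ]
```

play_rows(targets="-1 -0.007 -0.262 -0.02 -0.06;-1 -0.007 -0.262 -0.02 -0.06;-1 -0.007 -0.262 -0.02 -0.06;-1 -0.007 -0.262 -0.02 -0.06;-1 -0.007 -0.262 -0.02 -0.06;-1 -0.007 -0.262 0.01 -0.06;-1 -0.007 -0.262 0.01 -0.06;-1 -0.007 -0.262 0.01 -0.06")

```text
clock: 9.18
tcp_pos: [0.5655, -0.3259, 0.1255]
orientation: [0.108, -3.134, 0.001]
contact_force: [0.4, -0.3, -0.3]
grip_width: 0.0854
gripper_force: 0.0
```

play_rows(targets="-1 0 0 0 0;-1 0 0 0 0")

```text
clock: 9.35
tcp_pos: [0.5692, -0.3188, 0.1281]
orientation: [0.121, -3.138, -0.003]
contact_force: [0.2, -0.1, 1.0]
grip_width: 0.0855
gripper_force: 0.0
```

```bash
python3 - <<'E'
from bench import r
from h import *
import pickle
p,y=avg(r,3)
wristpic(r,"w6",1.4)
i,o=pickle.load(open("pics/w6.pkl","rb"))
q=screws(i,cv2.imread("pics/w6_raw.png"),(.568,-.32),.08,.012,12);print(np.round(q,4))
go(r,q[0],q[1],.0015,q[2])
E
```

```text
avg tcp [ 0.5696 -0.3185  0.1286] sd [0.0003 0.0002 0.0004] yaw 0.0781
px*1.5 [[335.0, 371.0], [440.0, 346.0], [433.0, 208.0], [332.0, 205.0]] sides [0.0656 0.0817 0.0555 0.0995]
[ 0.568  -0.3184  0.1372  0.0059]
t 9.55 tcp [ 0.57   -0.3187  0.1296] yaw 0.0785 z-ax [ 0.001  0.001 -1.   ] F [-0.6  0.   1. ] w 0.0855
shift [0.002  0.0005 0.1281] spin -0.0587 rows 3.1
```

play_rows(targets="-1 0.001 0 0.04 0;-1 0.001 0 0.08 0;-1 0.001 0 0.115 0;-1 0.001 0 0.125 0;-1 0.001 0 0.1265 0;-1 0.001 0 0.1265 0;-0.5 0.001 0 0.1265 0;-0.4 0.001 0 0.1265 0")

```text
clock: 10.22
tcp_pos: [0.5701, -0.3208, 0.0056]
orientation: [-0.119, 3.136, -0.002]
contact_force: [-3.8, 16.1, 27.2]
grip_width: 0.0639
gripper_force: 14.8
```

play_rows(targets="0 0 0 0 0;0 0 0 0 0;0 0 0 0 0;0 0 0 0 0")

```text
clock: 10.55
tcp_pos: [0.573, -0.3264, 0.0103]
orientation: [-0.115, 3.128, -0.014]
contact_force: [-2.2, -5.0, 25.0]
grip_width: 0.0429
gripper_force: 12.6
```

```bash
python3 - <<'E'
from bench import r
from h import *
avg(r,4);print(r.get_obs()["contact_force"])
E
```

```text
avg tcp [ 0.573  -0.3264  0.0102] sd [0. 0. 0.] yaw 0.0737
[-2.31697698 -4.58701679 24.6807566 ]
```

The grip failed: a finger landed on the cassette. Back off and look.

play_rows(targets="0 0 0 -0.03 0;-1 0 0 -0.06 0;-1 0 0 -0.1 0;-1 0 0 -0.118 0;-1 0 0 -0.118 0;-1 0 0 -0.118 0;-1 0 0 -0.118 0")

```text
clock: 11.33
tcp_pos: [0.5682, -0.3203, 0.1212]
orientation: [-0.12, 3.139, -0.0]
contact_force: [-0.3, 0.6, 0.0]
grip_width: 0.0854
gripper_force: 0.0
```

```bash
python3 - <<'E'
from bench import r
from h import *
avg(r,3)
wristpic(r,"w7",1.4)
a,b=cv2.imread("pics/w6_raw.png")[:290],cv2.imread("pics/w7_raw.png")[:290]
m=np.vstack([a[110:290,140:400],b[110:290,140:400]]);cv2.imwrite("pics/w67.png",cv2.convertScaleAbs(cv2.resize(m,None,fx=1.66,fy=1.66,interpolation=cv2.INTER_CUBIC),alpha=1.3))
E
```

```text
avg tcp [ 0.5678 -0.3201  0.1204] sd [0.0003 0.0001 0.0006] yaw 0.0763
```

View pics/w67.png

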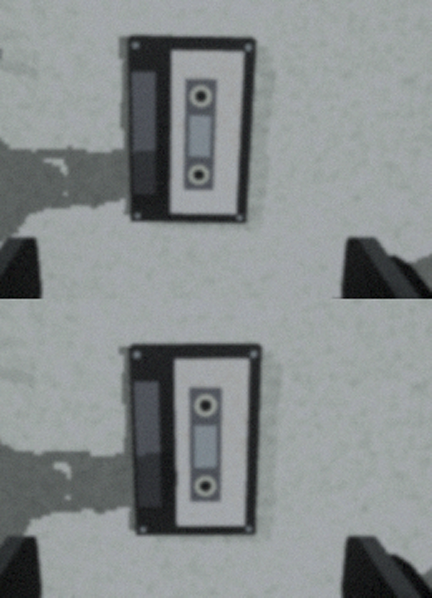

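B is intact and nearly squared up; screws in the lower pic are (137,355),(255,354),(249,529),(142,530). The closing tips were too high, so I need to go about 6 mm deeper.

```bash
python3 - <<'E'
from bench import r
from h import *
import pickle
i,o=pickle.load(open("pics/w7.pkl","rb"))
P=[((x+.5)/1.66-.5+140,(y-299+.5)/1.66-.5+110) for x,y in[(137,355),(255,354),(249,529),(142,530)]]
Q=unproj(i,P,.012);print(np.linalg.norm(np.roll(Q,-1,0)-Q,axis=1).round(4))
p=rect(Q,(.0918,.056));print(np.round(p,4))
go(r,p[0],p[1],-.005,p[2])
E
```

```text
[0.0564 0.0918 0.0566 0.0919]
[ 5.692e-01 -3.186e-01  7.950e-02  3.000e-04]
t 11.53 tcp [ 0.5676 -0.3201  0.1195] yaw 0.0762 z-ax [-0.002  0.001 -1.   ] F [-1.2 -0.5  0.2] w 0.0853
shift [-0.002   0.0012  0.1245] spin -0.0033 rows 3.0
```

play_rows(targets="-1 -0.002 0.001 0.04 0;-1 -0.002 0.001 0.08 0;-1 -0.002 0.001 0.105 0;-1 -0.002 0.001 0.118 0;-1 -0.002 0.001 0.124 0;-1 -0.002 0.001 0.124 0;-1 -0.002 0.001 0.124 0")

```text
clock: 12.12
tcp_pos: [0.571, -0.3199, -0.0022]
orientation: [-0.119, 3.138, -0.001]
contact_force: [0.2, -0.2, 0.9]
grip_width: 0.0849
gripper_force: 0.0
```

play_rows(targets="-0.4 0 0 0 0;-0.4 0 0 0 0;-0.4 0 0 0 0;0 0 0 0 0;0 0 0 0 0")

```text
clock: 12.53
tcp_pos: [0.5715, -0.3199, -0.0011]
orientation: [-0.119, 3.136, -0.002]
contact_force: [-1.1, 0.4, 6.8]
grip_width: 0.063
gripper_force: 32.7
```

play_rows(targets="0 0 0 -0.02 0;0 0 0 -0.06 0;0 0 0 -0.10 0;0 0 0 -0.14 0;0 0 0 -0.16 0;0 0 0 -0.16 0;0 0 0 -0.16 0")

```text
clock: 13.12
tcp_pos: [0.5711, -0.3197, 0.159]
orientation: [-0.119, 3.136, -0.002]
contact_force: [-0.7, 1.6, -1.4]
grip_width: 0.0635
gripper_force: 33.9
```

```bash
python3 - <<'E'
from bench import r
from h import *
import pickle
avg(r,3)
wristpic(r,"w8",1.4)
def hand(n,dz):
    i,o=pickle.load(open(f"pics/{n}.pkl","rb"));M=R.from_rotvec(o["orientation"]).as_matrix();t=o["tcp_pos"]
    yaw=np.arctan2(-M[1,0],-M[0,0])
    q=screws(i,cv2.imread(f"pics/{n}_raw.png"),t[:2],yaw,t[2]+dz,12)
    print(n,"tool offset",((np.array([*q[:2],t[2]+dz])-t)@M).round(4),"dyaw",round(q[2]-yaw,4),"rms",q[3])
hand("w2",.0103);hand("w8",.013)
o=r.get_obs();print(o["gripper_force"],o["grip_width"])
go(r,.558,-.059,.16,.016)
E
```

```text
avg tcp [ 0.5702 -0.3192  0.1573] sd [0.0007 0.0004 0.0013] yaw 0.0763
px*1.5 [[301.0, 520.0], [463.0, 520.0], [479.0, 261.0], [285.0, 261.0]] sides [0.0557 0.0911 0.0555 0.0911]
w2 tool offset [-0.0003 -0.0011 -0.0103] dyaw 0.0004 rms 0.0003861078976110762
px*1.5 [[300.0, 519.0], [465.0, 519.0], [482.0, 253.0], [283.0, 253.0]] sides [0.0556 0.091  0.0558 0.091 ]
w8 tool offset [ 0.0027 -0.0011 -0.013 ] dyaw -0.0001 rms 0.0004338818354307895
33.86680841445923 0.06302514885278684
t 13.32 tcp [ 0.5692 -0.3187  0.155 ] yaw 0.0763 z-ax [-0.003  0.001 -1.   ] F [ 0.3  0.1 -1.5] w 0.063
shift [-0.0086  0.2598 -0.0046] spin 0.0603 rows 6.2
```

play_rows(targets="0 -0.011 0.26 0 0.06;0 -0.011 0.26 0 0.06;0 -0.011 0.26 0 0.06;0 -0.011 0.26 0 0.06;0 -0.011 0.26 0 0.06;0 -0.011 0.26 0 0.06;0 -0.011 0.26 0.03 0.06;0 -0.011 0.26 0.06 0.06")

```text
clock: 13.98
tcp_pos: [0.5625, -0.0532, 0.0966]
orientation: [-0.038, 3.139, 0.004]
contact_force: [0.2, -1.5, -1.4]
grip_width: 0.063
gripper_force: 33.9
```

play_rows(targets="0 0 0 0.02 0;0 0 0 0.03 0;0 0 0 0.03 0;0 0 0 0.03 0")

```text
clock: 14.32
tcp_pos: [0.5611, -0.0596, 0.0664]
orientation: [0.024, -3.14, 0.0]
contact_force: [0.1, -0.4, -0.8]
grip_width: 0.0629
gripper_force: 33.8
```

```bash
python3 - <<'E'
from bench import r
from h import *
p,y=avg(r,6)
print((np.array([.561,-.0586,.029])-p).round(4),y-.0162)
E
```

```text
avg tcp [ 0.5621 -0.0596  0.0676] sd [0.0005 0.0001 0.0006] yaw 0.0155
[-0.0011  0.001  -0.0386] -0.0006823613636837006
```

play_rows(targets="0 0.001 0.001 0.015 0;0 0.001 0.001 0.025 0;0 0.001 0.001 0.03 0;0 0.001 0.001 0.033 0;0 0.001 0.001 0.034 0;0 0.001 0.001 0.034 0")

```text
clock: 15.12
tcp_pos: [0.5604, -0.0583, 0.0327]
orientation: [0.025, -3.141, 0.0]
contact_force: [0.3, 0.4, -1.6]
grip_width: 0.0629
gripper_force: 33.9
```

```bash
python3 - <<'E'
from bench import r
from h import *
import pickle
p,y=avg(r,4);print(r.get_obs()["contact_force"])
wristpic(r,"w9",1.8)
i,o=pickle.load(open("pics/w9.pkl","rb"));M=R.from_rotvec(o["orientation"]).as_matrix();t=o["tcp_pos"];print(t)
off=np.array([.0023,-.0011])
for z in(.006,.018,.030,t[2]+.001,t[2]+.013):
    print(round(z,4),[(proj(i,[t+M@np.array([off[0]+sx*.05,off[1]+sy*.032,0])*[1,1,0]+[0,0,z-t[2]]])[0]).round(1).tolist() for sx,sy in((1,-1),(1,1))])
im=cv2.imread("pics/w9_raw.png")
g=cv2.cvtColor(im,cv2.COLOR_BGR2GRAY)
for x in(200,225,255,285,305): print(x,g[140:172,x])
for y in range(150,172,2): print(y,"L",g[y,174:200],"R",g[y,308:336])
E
```

```text
avg tcp [ 0.5606 -0.0583  0.033 ] sd [0.0001 0.     0.0002] yaw 0.0161
[-0.52947399 -0.17136303 -1.7286432 ]
[ 0.56072162 -0.05828148  0.03318387]
0.006 [[195.6, 145.9], [314.5, 146.1]]
0.018 [[191.2, 149.1], [318.9, 149.3]]
0.03 [[186.2, 152.8], [323.9, 153.0]]
0.0342 [[184.2, 154.3], [325.9, 154.4]]
0.0462 [[177.9, 158.8], [332.1, 159.0]]
200 [134 134 131 134 135 129 106  67  37  30  28  30  30  28  28  27  31  29
  31  30  31  29  28  33  28  30  28  31  27  30  30  30]
225 [135 138 140 143 142 136 111  70  38  28  30  30  31  30  30  30  30  28
  26  27  34  30  32  35  35  35  32  38  33  34  37  34]
255 [136 132 137 139 133 123  96  59  34  36  37  32  37  33  32  34  31  30
  36  33  37  37  40  38  39  42  41  40  39  41  42  43]
285 [135 143 149 145 144 132 101  61  38  38  37  35  31  35  33  33  36  32
  39  39  37  38  42  43  42  42  43  44  39  47  43  49]
305 [ 82  92 113 135 144 131  99  58  39  36  36  37  34  35  35  30  32  35
  35  38  37  43  40  44  43  43  41  43  42  42  46  46]
150 L [139 142 140 144 141 146 146 144 140 140 139 129 115  94  87  79  76  71
  5
[... 1643 characters left out ...]
6 148 146]
166 L [ 82  84  87  81  78  67  49  34  30  37  56  91 122 141 144 144 132 111
  81  50  30  32  31  31  29  29] R [ 45  42  44  46  40  43  44  41  42  59  82 117 139 148 153 148 132 102
  67  49  45  49  78 117 138 146 147 148]
168 L [ 81  83  82  83  80  69  47  36  33  47  83 122 150 157 158 161 160 148
 119  75  40  28  30  30  26  31] R [ 42  41  43  41  45  46  44  41  49  81 124 152 162 167 167 164 157 134
  94  57  42  54  82 117 140 149 150 149]
170 L [ 80  83  82  80  81  66  53  37  34  43  75 111 144 155 161 157 159 146
 118  76  39  29  28  25  28  30] R [ 46  45  45  45  43  45  43  47  51  84 126 155 163 163 167 163 155 130
  91  55  46  61  92 127 144 152 150 147]
```

Aligned to within about 0.5 mm. Lower the last 4 mm gently.

play_rows(targets="0 0 0 0.001 0;0 0 0 0.002 0;0 0 0 0.003 0;0 0 0 0.0035 0;0 0 0 0.004 0;0 0 0 0.004 0")

```text
clock: 15.87
tcp_pos: [0.5603, -0.0582, 0.0289]
orientation: [0.025, -3.141, -0.0]
contact_force: [-0.4, 1.0, 1.7]
grip_width: 0.063
gripper_force: 34.1
```

play_rows(targets="0 0 0 0.0005 0;0 0 0 0.0005 0;-0.6 0 0 0.0005 0;-0.7 0 0 0.0005 0;-0.7 0 0 0 0;-0.7 0 0 0 0;-0.7 0 0 -0.01 0;-0.7 0 0 -0.05 0")

```text
clock: 16.53
tcp_pos: [0.5562, -0.0579, 0.0748]
orientation: [0.026, -3.131, -0.0]
contact_force: [0.2, 0.2, 0.4]
grip_width: 0.0724
gripper_force: 0.0
```

play_rows(targets="-0.7 0 0 -0.04 0;-0.7 0 0 -0.06 0;-0.7 0 0 -0.06 0;-0.7 0 0 -0.06 0;-0.7 0 0 -0.06 0")

```text
clock: 16.95
tcp_pos: [0.5599, -0.0581, 0.1386]
orientation: [0.026, -3.141, -0.0]
contact_force: [0.5, 0.2, -0.3]
grip_width: 0.0725
gripper_force: 0.0
```

```bash
python3 - <<'E'
from bench import r
from h import *
import pickle
p,y=avg(r,4);o=r.get_obs();print(o["contact_force"],o["grip_width"],o["joints"].round(3))
wristpic(r,"w10",1.8)
i,o=pickle.load(open("pics/w10.pkl","rb"))
print("B",np.round(screws(i,cv2.imread("pics/w10_raw.png"),(.5588,-.0595),.016,.042),4))
q,yy=[cv2.cvtColor(cv2.imread("pics/w10_raw.png"),cv2.COLOR_BGR2GRAY),0]
# side view of lid and pile
D=r.grab_frame("side")[:,:,::-1]
cv2.imwrite("pics/side2.png",D)
a=cv2.resize(cv2.imread("pics/w10_raw.png")[110:290,150:350],(400,360),interpolation=cv2.INTER_CUBIC)
b=cv2.resize(D[120:260,240:395],(399,360),interpolation=cv2.INTER_CUBIC)
cv2.imwrite("pics/chk.png",cv2.convertScaleAbs(np.hstack([a,b]),alpha=1.9))
E
```

```text
avg tcp [ 0.5595 -0.0582  0.1379] sd [0.0002 0.     0.0004] yaw 0.0163
[0.73787885 0.15117091 0.62259072] 0.0729324038506194 [-0.107  0.405  0.125  1.92  -0.067  0.823  1.641]
px*1.5 [[333.0, 378.0], [431.0, 376.0], [438.0, 212.0], [327.0, 211.0]] sides [0.0552 0.0908 0.0556 0.0921]
B [ 5.581e-01 -5.960e-02  1.730e-02  5.000e-04]
```

View pics/chk.png

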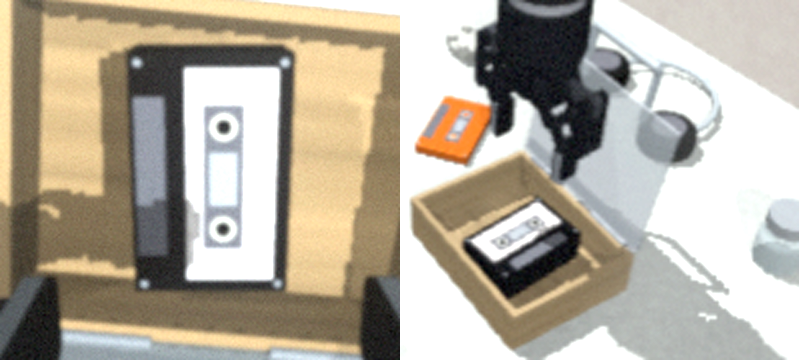

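The pile is square: left, B's screws are evenly placed; right, the side view shows one flush stack with the lid still leaning back. Now find the box and lid geometry from pixels already read.

```bash
python3 - <<'E'
from bench import r
from h import *
np.set_printoptions(precision=4,suppress=True)
Q,_=pts("w4",[(64,147),(770,213)],.05);print("w4 rim",Q)
Q3,_=pts("w3",[(2,102),(310,127)],.05)
d=Q[1]-Q[0];yaw=-np.arctan2(d[0],d[1]);print(yaw,np.linalg.norm(d), -np.arctan2(*(Q3[1]-Q3[0])[:2]))
X=np.array([np.cos(yaw),np.sin(yaw)]);Y=np.array([-X[1],X[0]])
c1=Q.mean(0)[:2]+.07*X; c2=Q3[1,:2]+.07*X-.09*Y;c=(c1+c2)/2
print("centre",c1,c2); h=np.r_[c+.07*X,.05]
s,dd=r.camera_info("scene"),r.camera_info("side")
for q in(1.70,1.76,1.82,1.88):
    b=h+np.r_[X*(-.176*np.cos(q)+.007*np.sin(q)),.176*np.sin(q)+.007*np.cos(q)]
    e=np.array([b-.042*np.r_[Y,0],b+.042*np.r_[Y,0]])
    print(q,b,"scene800",(proj(s,e)/.64).round(0).tolist(),"side800",(proj(dd,e)/.64).round(0).tolist())
E
```

```text
w4 rim [[ 0.4832 -0.1347  0.05  ]
 [ 0.4956  0.0351  0.05  ]]
-0.07314237543689214 0.17026209833673106 -0.08157797903513665
centre [ 0.5592 -0.055 ] [ 0.5622 -0.0457]
1.7 [ 0.66   -0.0576  0.2236] scene800 [[276.0, 233.0], [310.0, 277.0]] side800 [[528.0, 229.0], [490.0, 201.0]]
1.76 [ 0.6704 -0.0584  0.2215] scene800 [[268.0, 238.0], [302.0, 282.0]] side800 [[533.0, 228.0], [496.0, 200.0]]
1.82 [ 0.6806 -0.0591  0.2188] scene800 [[261.0, 243.0], [295.0, 288.0]] side800 [[538.0, 227.0], [500.0, 200.0]]
1.88 [ 0.6906 -0.0599  0.2155] scene800 [[254.0, 249.0], [287.0, 294.0]] side800 [[543.0, 227.0], [505.0, 200.0]]
```

play_rows(targets="-0.7 0.06 0 -0.04 0.1;-0.7 0.06 0 -0.07 0.22;-0.7 0.06 0 -0.1 0.34;-0.7 0.06 0 -0.13 0.46;-0.7 0.06 0 -0.16 0.58;-0.7 0.06 0 -0.16 0.70;-0.7 0.06 0 -0.16 0.82;-0.7 0.06 0 -0.16 0.94")

```text
clock: 17.92
tcp_pos: [0.5005, -0.0592, 0.2992]
orientation: [1.408, 2.808, 0.001]
contact_force: [-1.0, 0.5, 0.1]
grip_width: 0.0726
gripper_force: 0.0
```

```bash
python3 - <<'E'
from bench import r
from h import *
go(r,.671,-.0566,.285,-1.649)
E
```

```text
t 17.92 tcp [ 0.5005 -0.0592  0.2992] yaw -0.9297 z-ax [ 0.001  0.    -1.   ] F [-1.   0.5  0.1] w 0.0726
shift [-0.0999  0.1382  0.0143] spin 0.7193 rows 4.1
```

play_rows(targets="-1 0 0 0 0.12;-1 0 0 0 0.24;-1 0 0 0 0.36;-1 -0.025 0.035 0 0.48;-1 -0.05 0.07 0 0.6;-1 -0.075 0.104 0.005 0.719;-1 -0.1 0.138 0.014 0.719;-1 -0.1 0.138 0.014 0.719")

```text
clock: 18.58
tcp_pos: [0.6751, -0.054, 0.2801]
orientation: [-2.297, -2.142, 0.005]
contact_force: [-0.9, 0.7, -0.0]
grip_width: 0.0855
gripper_force: 0.0
```

play_rows(targets="-1 0 0 0 0;-1 0 0 0 0;-1 0 0 0 0")

```text
clock: 18.83
tcp_pos: [0.6697, -0.0565, 0.2852]
orientation: [-2.301, -2.139, 0.0]
contact_force: [-0.0, -0.2, 0.7]
grip_width: 0.0855
gripper_force: 0.0
```

```bash
python3 - <<'E'
from bench import r
from h import *
avg(r,5)
go(r,.671,-.0566,.2025,-1.649)
wristpic(r,"w11")
E
```

```text
avg tcp [ 0.6699 -0.0563  0.2858] sd [0.0002 0.0002 0.0003] yaw -1.6435
t 19.08 tcp [ 0.6703 -0.056   0.2858] yaw -1.6431 z-ax [ 0.001  0.001 -1.   ] F [0.7 0.3 0.3] w 0.0851
shift [-0.0006  0.0007  0.0833] spin 0.0059 rows 2.0
```

play_rows(targets="-1 0 0 0.03 0.006;-1 0 0 0.06 0.006;-1 0 0 0.075 0.006;-1 0 0 0.083 0.006;-1 0 0 0.083 0.006;-1 0 0 0.083 0.006", squeeze=20)

```text
clock: 19.63
tcp_pos: [0.6711, -0.0559, 0.2026]
orientation: [2.306, 2.133, 0.001]
contact_force: [0.3, -0.2, -0.2]
grip_width: 0.0852
gripper_force: 0.0
```

play_rows(targets="-0.5 0 0 0 0;0 0 0 0 0;0.4 0 0 0 0;0.9 0 0 0 0;0.9 0 0 0 0;0.9 0 0 0 0;0.9 0 0 0 0;0.9 0 0 0 0")

```text
clock: 20.3
tcp_pos: [0.6709, -0.0558, 0.202]
orientation: [2.306, 2.133, 0.0]
contact_force: [-0.1, 0.1, 0.8]
grip_width: 0.0088
gripper_force: 20.2
```

```bash
python3 - <<'E'
from bench import r
from h import *
avg(r,4);o=r.get_obs();print(o["contact_force"],o["grip_width"],o["gripper_force"])
E
```

```text
avg tcp [ 0.6709 -0.0558  0.2019] sd [0. 0. 0.] yaw -1.6489
[0.54142732 0.33068669 0.71801397] 0.008706295217051314 20.20118772983551
```

```bash
python3 - <<'E'
import numpy as np
f=lambda q:np.array([-.176*np.cos(q)+.007*np.sin(q),-(.176*np.sin(q)+.007*np.cos(q))])
q=np.r_[1.757,1.75,1.73,1.70,np.arange(1.655,.2,-.047)];q=np.r_[q,np.linspace(q[-1],0,8)[1:]]
for k in range(0,len(q)-1,8):
    print(q[k].round(3),"; ".join("0.9 0 %.4f %.4f 0"%tuple(f(a)-f(q[k])) for a in q[k+1:k+9]), q[min(k+8,len(q)-1)].round(3))
E
```

```text
1.757 0.9 0 -0.0012 -0.0003 0; 0.9 0 -0.0046 -0.0010 0; 0.9 0 -0.0098 -0.0020 0; 0.9 0 -0.0177 -0.0031 0; 0.9 0 -0.0259 -0.0040 0; 0.9 0 -0.0342 -0.0044 0; 0.9 0 -0.0425 -0.0045 0; 0.9 0 -0.0507 -0.0041 0 1.467
1.467 0.9 0 -0.0082 0.0007 0; 0.9 0 -0.0164 0.0018 0; 0.9 0 -0.0246 0.0033 0; 0.9 0 -0.0327 0.0052 0; 0.9 0 -0.0406 0.0075 0; 0.9 0 -0.0485 0.0101 0; 0.9 0 -0.0562 0.0131 0; 0.9 0 -0.0638 0.0164 0 1.091
1.091 0.9 0 -0.0074 0.0037 0; 0.9 0 -0.0146 0.0077 0; 0.9 0 -0.0217 0.0121 0; 0.9 0 -0.0285 0.0168 0; 0.9 0 -0.0350 0.0219 0; 0.9 0 -0.0414 0.0272 0; 0.9 0 -0.0475 0.0328 0; 0.9 0 -0.0533 0.0387 0 0.715
0.715 0.9 0 -0.0055 0.0062 0; 0.9 0 -0.0108 0.0126 0; 0.9 0 -0.0157 0.0192 0; 0.9 0 -0.0203 0.0261 0; 0.9 0 -0.0246 0.0332 0; 0.9 0 -0.0285 0.0405 0; 0.9 0 -0.0321 0.0479 0; 0.9 0 -0.0353 0.0555 0 0.339
0.339 0.9 0 -0.0029 0.0078 0; 0.9 0 -0.0054 0.0156 0; 0.9 0 -0.0070 0.0216 0; 0.9 0 -0.0084 0.0276 0; 0.9 0 -0.0096 0.0336 0; 0.9 0 -0.0106 0.0397 0; 0.9 0 -0.0114 0.0458 0; 0.9 0 -0.0120 0.0520 0 0.035
0.035 0.9 0 -0.0004 0.0062 0 0.0
```

play_rows(targets="0.9 0 -0.001 0 0; 0.9 0 -0.005 -0.001 0; 0.9 0 -0.010 -0.002 0; 0.9 0 -0.018 -0.003 0; 0.9 0 -0.026 -0.004 0; 0.9 0 -0.034 -0.0045 0; 0.9 0 -0.0425 -0.0045 0; 0.9 0 -0.051 -0.004 0")

```text
clock: 21.17
tcp_pos: [0.6189, -0.0517, 0.206]
orientation: [-2.306, -2.133, -0.0]
contact_force: [0.6, 1.3, 2.6]
grip_width: 0.0094
gripper_force: 20.6
```

play_rows(targets="0.9 0 -0.008 0.001 0; 0.9 0 -0.016 0.002 0; 0.9 0 -0.0245 0.003 0; 0.9 0 -0.0325 0.005 0; 0.9 0 -0.0405 0.0075 0; 0.9 0 -0.0485 0.010 0; 0.9 0 -0.056 0.013 0; 0.9 0 -0.064 0.0165 0")

```text
clock: 21.83
tcp_pos: [0.5554, -0.0466, 0.189]
orientation: [-2.306, -2.133, -0.0]
contact_force: [-0.9, 2.0, 2.1]
grip_width: 0.0091
gripper_force: 20.8
```

Forces are small; the bar is following. Continue.

play_rows(targets="0.9 0 -0.0075 0.0035 0; 0.9 0 -0.0145 0.0075 0; 0.9 0 -0.0215 0.012 0; 0.9 0 -0.0285 0.017 0; 0.9 0 -0.035 0.022 0; 0.9 0 -0.0415 0.027 0; 0.9 0 -0.0475 0.033 0; 0.9 0 -0.0535 0.0385 0")

```text
clock: 22.5
tcp_pos: [0.5022, -0.0425, 0.1501]
orientation: [2.306, 2.133, 0.0]
contact_force: [1.8, 2.3, -1.3]
grip_width: 0.0091
gripper_force: 20.8
```

play_rows(targets="0.9 0 -0.0055 0.006 0; 0.9 0 -0.011 0.0125 0; 0.9 0 -0.0155 0.019 0; 0.9 0 -0.0205 0.026 0; 0.9 0 -0.0245 0.033 0; 0.9 0 -0.0285 0.0405 0; 0.9 0 -0.032 0.048 0; 0.9 0 -0.0355 0.0555 0")

```text
clock: 23.17
tcp_pos: [0.4668, -0.0398, 0.0944]
orientation: [-2.306, -2.133, 0.0]
contact_force: [0.5, 3.6, -0.1]
grip_width: 0.009
gripper_force: 21.2
```

```bash
python3 - <<'E'
from bench import r
from h import *
avg(r,3);o=r.get_obs();print(o["contact_force"],o["grip_width"],o["gripper_force"])
E
```

```text
avg tcp [ 0.4666 -0.0399  0.094 ] sd [0.0002 0.     0.0004] yaw -1.6486
[-0.82629602  4.50522397 -0.96600492] 0.009194551014118143 21.163858473300934
```

play_rows(targets="0.9 0 -0.003 0.008 0; 0.9 0 -0.0055 0.0155 0; 0.9 0 -0.007 0.0215 0; 0.9 0 -0.0085 0.0275 0; 0.9 0 -0.0095 0.0335 0; 0.9 0 -0.0105 0.0395 0; 0.9 0 -0.0115 0.0455 0; 0.9 0 -0.012 0.051 0")

```text
clock: 23.98
tcp_pos: [0.4546, -0.039, 0.0435]
orientation: [-2.306, -2.132, 0.002]
contact_force: [-5.2, 3.4, 0.8]
grip_width: 0.0094
gripper_force: 21.7
```

play_rows(targets="0.9 0 0 0.002 0;0.9 0 0 0.004 0;0.9 0 0 0.006 0;0.9 0 0 0.007 0;0.9 0 0 0.007 0")

```text
clock: 24.4
tcp_pos: [0.4541, -0.039, 0.0366]
orientation: [-2.305, -2.132, 0.003]
contact_force: [-4.7, 3.9, -0.1]
grip_width: 0.009
gripper_force: 21.7
```

```bash
python3 - <<'E'
from bench import r
from h import *
avg(r,4);o=r.get_obs();print(o["contact_force"],o["moment"],o["grip_width"],o["gripper_force"])
E
```

```text
avg tcp [ 0.4541 -0.039   0.0367] sd [0.     0.     0.0001] yaw -1.6488
[-4.96340092  3.27016034  0.2624628 ] [0.74882181 0.84548033 0.00280554] 0.009340990883519326 21.685193181037903
```

play_rows(targets="0.9 0 0 0.001 0;0.9 0 0 0.002 0;0.9 0 0 0.003 0;0.9 0 0 0.003 0")

```text
clock: 24.93
tcp_pos: [0.4539, -0.0389, 0.0336]
orientation: [-2.305, -2.132, 0.003]
contact_force: [-4.5, 4.6, 0.1]
grip_width: 0.009
gripper_force: 21.7
```

play_rows(targets="0.9 0 0 0.001 0;0.9 0 0 0.002 0;0.9 0 0 0.003 0;0.9 0 0 0.004 0;0.9 0 0 0.004 0")

```text
clock: 25.35
tcp_pos: [0.4538, -0.0389, 0.0297]
orientation: [-2.305, -2.132, 0.004]
contact_force: [-6.2, 3.7, 1.4]
grip_width: 0.0094
gripper_force: 21.9
```

```bash
python3 - <<'E'
from bench import r
from h import *
import pickle
wristpic(r,"w12")
i,o=pickle.load(open("pics/w12.pkl","rb"));M=R.from_rotvec(o["orientation"]).as_matrix();t=o["tcp_pos"];print(t,o["contact_force"])
for z in(-.012,-.019,-.027): print(z,"rod end edges",proj(i,[t+M@np.array([.042,s,z-.0]) for s in(-.005,.005)]).round(1).tolist(),"rod@.02",proj(i,[t+M@np.array([.02,s,z]) for s in(-.005,.005)]).round(1).tolist())
g=cv2.cvtColor(cv2.imread("pics/w12_raw.png"),cv2.COLOR_BGR2GRAY)
for y in range(120,262,4): print(y,g[y,216:300:3])
E
```

```text
[ 0.45383979 -0.03894327  0.02968182] [-6.20048083  3.73218188  1.42323281]
-0.012 rod end edges [[242.8, 180.0], [266.2, 180.0]] rod@.02 [[243.3, 227.8], [265.6, 227.8]]
-0.019 rod end edges [[242.1, 184.1], [266.8, 184.1]] rod@.02 [[242.7, 234.1], [266.2, 234.2]]
-0.027 rod end edges [[241.3, 189.3], [267.5, 189.3]] rod@.02 [[241.9, 242.2], [266.8, 242.2]]
120 [139 139 137 138 135 133 138 135 139 143 137 139 139 139 142 139 140 141
 139 140 139 141 140 142 140 134 126 127]
124 [138 138 140 138 137 139 141 141 139 141 135 136 141 141 143 141 136 141
 137 139 140 142 141 140 138 131 133 131]
128 [139 132 137 141 142 141 142 140 141 143 142 139 143 143 143 141 139 140
 140 140 137 143 143 136 135 134 130 127]
132 [136 134 135 140 141 140 139 142 144 142 140 141 138 138 140 140 139 142
 138 138 136 134 138 133 130 130 127 127]
136 [140 141 140 140 141 140 140 140 142 136 141 141 138 144 139 138 139 137
 139 139 142 142 137 134 136 129 125 127]
140 [140 139 140 140 144 139 141 140 140 144 141 142 141 137 140 144 140 140
 142 141 140 129 128 128 125 131 128 128]
144 [137 140 139 139 140 
[... 2844 characters left out ...]
138 133 137 129  89  82  89  78  92 101 107 108 103  89  76  50
  57  54  59  79  93 134 140 137 137 137]
244 [140 135 135 137 136 103  53  51  52  53  90 100 104 110 102  87  72  35
  39  51  48  68  79  84 134 133 137 138]
248 [134 136 133 132 131  88  52  53  48  56  89 105 107 103 100  89  69  31
  49  54  50  60  81  75  89  91 113 135]
252 [131  90  30  27  28  49  50  53  47  57  90 103 104 107  99  92  68  29
  47  49  49  44  24  23  22  55  79 108]
256 [ 74  26  22  25  28  53  54  54  41  52  87 101 111 104 101  90  68  32
  40  47  50  45  25  22  14  21  51  77]
260 [ 48  22  25  24  32  53  51  52  38  50  90 101 108 108  99  87  68  26
  38  48  49  47  33  26  24  22  31  69]
```

play_rows(targets="0.9 0 0 0 0;0.9 0 0 0 0;0.9 0 0 0.001 0;0.9 0 0 0.002 0;0.9 0 0 0.003 0;0.9 0 0 0.003 0", squeeze=60)

```text
clock: 25.9
tcp_pos: [0.4539, -0.0389, 0.0268]
orientation: [-2.305, -2.132, 0.003]
contact_force: [-6.4, 4.1, 3.7]
grip_width: 0.0078
gripper_force: 58.5
```

```bash
python3 - <<'E'
from bench import r
from h import *
avg(r,3);o=r.get_obs();print(o["contact_force"],o["moment"])
g=cv2.cvtColor(r.grab_frame("wrist"),cv2.COLOR_RGB2GRAY)
print([g[y,254] for y in range(180,204)])
E
```

```text
avg tcp [ 0.4538 -0.0389  0.0268] sd [0. 0. 0.] yaw -1.6488
[-6.02833266  3.74125282  3.19284909] [0.71008096 1.07922125 0.00819826]
[np.uint8(145), np.uint8(141), np.uint8(140), np.uint8(143), np.uint8(141), np.uint8(144), np.uint8(144), np.uint8(140), np.uint8(136), np.uint8(117), np.uint8(92), np.uint8(76), np.uint8(74), np.uint8(83), np.uint8(98), np.uint8(115), np.uint8(117), np.uint8(109), np.uint8(113), np.uint8(109), np.uint8(106), np.uint8(95), np.uint8(91), np.uint8(99)]
```

play_rows(targets="0.9 0 0 0.001 0;0.9 0 0 0.002 0;0.9 0 0 0.003 0;0.9 0 0 0.003 0")

```text
clock: 26.43
tcp_pos: [0.4539, -0.0389, 0.0239]
orientation: [-2.305, -2.132, 0.003]
contact_force: [-6.7, 3.8, 4.3]
grip_width: 0.0079
gripper_force: 58.7
```

```bash
python3 - <<'E'
from bench import r
from h import *
avg(r,3);o=r.get_obs();print(o["contact_force"],o["moment"])
im=r.grab_frame("wrist")[:,:,::-1];cv2.imwrite("pics/w13_raw.png",im)
g0=cv2.cvtColor(cv2.imread("pics/w12_raw.png"),cv2.COLOR_BGR2GRAY)
g=cv2.cvtColor(im,cv2.COLOR_BGR2GRAY)
for G in(g0,g): print(G[184:200,252:264].mean(1).round(0))
# box rim/table reference: image motion
for n,(y0,y1,x0,x1) in dict(boxlid=(150,300,330,500),table=(40,170,20,200)).items():
    print(n,cv2.phaseCorrelate(np.float32(g0[y0:y1,x0:x1]),np.float32(g[y0:y1,x0:x1])))
# side-camera dark/edge comparison of rod height
d=r.camera_info("side");print([proj(d,[[.4575,-.0389+s*.042,z]]).round(1).tolist() for z in(.049,.057,.065) for s in(-1,1)])
E
```

```text
avg tcp [ 0.4539 -0.0389  0.0239] sd [0. 0. 0.] yaw -1.6488
[-6.23868691  3.16634093  4.66184632] [ 0.72344451  1.10575556 -0.01738115]
[140. 139. 140. 138. 134. 119.  93.  73.  71.  79.  96. 108. 112. 111.
 111. 110.]
[142. 142. 142. 140. 137. 122.  97.  75.  72.  82.  97. 109. 112. 112.
 112. 113.]
boxlid ((0.02206366118785752, 0.6058851917610752), 0.41538365441781505)
table ((-4.252593247661991, 0.7027463493970458), 0.462761543650686)
[[[260.8, 233.7]], [[240.2, 212.7]], [[260.8, 231.4]], [[240.1, 210.5]], [[260.9, 229.2]], [[240.0, 208.2]]]
```

play_rows(targets="0.9 0 0 0.001 0;0.9 0 0 0.002 0;0.9 0 0 0.003 0;0.9 0 0 0.004 0;0.9 0 0 0.004 0")

```text
clock: 27.05
tcp_pos: [0.4538, -0.0389, 0.0208]
orientation: [-2.304, -2.131, 0.003]
contact_force: [-9.8, 3.6, 19.0]
grip_width: 0.0083
gripper_force: 60.9
```

The force rose steeply (19 N), so the lid is on the rim. Ease off, open a little and withdraw straight up.

play_rows(targets="0.9 0 0 -0.001 0;0.9 0 0 -0.002 0;0.5 0 0 -0.002 0;0.5 0 0 -0.002 0;0.5 0 0 -0.002 0;0.5 0 0 -0.002 0")

```text
clock: 27.55
tcp_pos: [0.4564, -0.0395, 0.0224]
orientation: [2.306, 2.132, 0.001]
contact_force: [-0.2, -0.7, 0.1]
grip_width: 0.0218
gripper_force: 0.0
```

play_rows(targets="0.5 0 -0.002 -0.005 0;0.5 0 -0.002 -0.015 0;0.5 0 -0.002 -0.03 0;0.5 0 -0.002 -0.06 0;0.5 0 -0.002 -0.1 0;0.5 0 -0.002 -0.14 0;0.5 0 -0.002 -0.17 0;0.5 0 -0.002 -0.17 0")

```text
clock: 28.22
tcp_pos: [0.4571, -0.0392, 0.1989]
orientation: [2.303, 2.128, 0.015]
contact_force: [0.5, 0.1, 0.5]
grip_width: 0.0214
gripper_force: 0.0
```

```bash
python3 - <<'E'
from bench import r
from h import *
import pickle
wristpic(r,"w14");i,o=pickle.load(open("pics/w14.pkl","rb"));print(o["clock"],o["tcp_pos"],o["contact_force"])
# rod line: predicted pixel for shut lid vs q=.1,.2
X=np.array([np.cos(-.078),np.sin(-.078)]);Y=np.array([-X[1],X[0]]);h=np.array([.6308,-.0535,.05])
for q in(0,.1,.2):
    b=h+np.r_[X*(-.176*np.cos(q)+.007*np.sin(q)),.176*np.sin(q)+.007*np.cos(q)]
    print(q,b.round(4),proj(i,[b+np.r_[Y*s,0] for s in(-.045,0,.045)]).round(1).tolist())
g=cv2.cvtColor(cv2.imread("pics/w14_raw.png"),cv2.COLOR_BGR2GRAY)
for y in range(150,330,12): print(y,g[y,222:300:2])
d=r.camera_info("side");D=cv2.cvtColor(r.grab_frame("side"),cv2.COLOR_RGB2GRAY)
for q in(0,.1):
    b=h+np.r_[X*(-.176*np.cos(q)+.007*np.sin(q)),.176*np.sin(q)+.007*np.cos(q)]
    print(q,proj(d,[b+np.r_[Y*s,0] for s in(-.045,0,.045)]).round(1).tolist())
E
```

```text
28.2167 [ 0.45712499 -0.03915627  0.19892604] [0.49834807 0.07881098 0.45926752]
0 [ 0.4553 -0.0398  0.057 ] [[251.3, 230.2], [251.1, 185.8], [251.0, 137.2]]
0.1 [ 0.4569 -0.0399  0.0745] [[253.0, 237.6], [252.9, 190.8], [252.8, 139.4]]
0.2 [ 0.4602 -0.0402  0.0918] [[256.9, 245.7], [257.0, 196.3], [257.1, 141.8]]
150 [135 130 130 132 134 131 133 127 131 132 131 116 107 117 110  96  89 125
 130 128 130 130 130 130 128 128 130 129 129 124 103  66  58  73 103 107
 105 107 103]
162 [132 131 134 130 133 134 133 133 129 133 131 114 103 116 113  96  79  99
  81  79  77  78  77  80  77  79  75  76  71  65  56  43  43  79 105 100
 103 106  98]
174 [130 132 131 135 132 132 128 129 129 128 126 114 105 116 110 100  83  88
  79  82  80 103 129 133 125 127 128 132 133 131  95  49  47  87 103 104
 101 104 102]
186 [130 131 130 127 130 132 128 130 131 129 129 116 106 117 111 100  78  84
  77  81  76 107 126 132 133 132 130 129 130 126  85  46  54  98  97 105
 102 104 103]
198 [128 130 128 128 130 134 130 127 129 131 128 114 102 114 108  95  80  89
  79  78  79 110 129 128 129 132 126 126 131 122  6
[... 1079 characters left out ...]
2  76  77  78  77
  79  77  71  75  75  75  75  74  73  56  22  15  21  20  38  80  72  31
  15  12  18]
294 [ 14  21  18  20  24  78 124 129 130 128 130 131 130 131 130 127 127 128
 126 126 128 129 125 126 126 119  99  75  43  17  16  23  21  18  17  16
  16  20  16]
306 [ 15  21  18  18  53 120 128 128 128 128 131 128 129 129 130 129 130 128
 128 126 129 129 126 129 126 130 124 124 112  50  21  18  16  17  12  22
  16  15  12]
318 [ 15  24  22  43 105 126 129 127 131 127 127 128 125 129 128 129 130 127
 129 125 126 125 128 131 128 132 130 129 125  99  37  21  24  17  16  16
  19  12  10]
0 [[259.9, 233.6], [249.6, 221.3], [240.1, 209.8]]
0.1 [[260.5, 228.3], [250.1, 216.0], [240.4, 204.5]]
```

```bash
python3 - <<'E'
import cv2
g=cv2.cvtColor(cv2.imread("pics/w14_raw.png"),cv2.COLOR_BGR2GRAY)
p=g[:,253:260].mean(1)
print("arms top",p[128:150].round(0),"bottom",p[220:244].round(0))
q=g[:,246:250].mean(1);print(q[128:150].round(0),q[220:244].round(0))
E
```

```text
arms top [132. 132. 133. 133. 132. 133. 133. 133. 132. 133. 133. 133. 128. 117.
 109. 111. 117. 117. 115. 112. 112. 112.] bottom [ 80.  82.  84.  83.  79.  75.  73.  71.  78.  94. 105. 110. 112. 114.
 119. 124. 128. 130. 131. 130. 129. 130. 131. 130.]
[132. 130. 132. 133. 132. 133. 132. 133. 132. 132. 132. 134. 131. 125.
 119. 118. 116. 107. 106. 109. 112. 113.] [110. 110. 110. 111. 111. 110. 111. 111. 110. 110. 110. 114. 120. 123.
 127. 130. 132. 131. 130. 130. 130. 130. 130. 131.]
```

The bar's length is about 92.7 px against 93.0 predicted for a shut lid (98 at 0.1 rad), so the lid is shut and stays shut on its own. Hand in.

```bash
python3 -c "
from bench import r
print(r.hand_in())"
```

```text
the job is handed in; nothing more can be done
None
```

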